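# Take a film length on the casting bed with a pocket tape and lock it

### The arm

A 6-joint arm with a two-finger parallel gripper is mounted at the origin on a cart in front of the work surface, level with it; the furniture and walls round the work are solid. World frame = base frame: x ahead of the robot, y to its left, z up, the work surface at z = 0. Lengths are in m, angles in rad, forces in N, time in s.
With the tool pointing down it reaches from about 0.35 to 0.975 m from the base axis. Payload 4.9 kg.
Tool frame: the origin (TCP) lies at the very end of the fingers, on their centre line; the grasp point (between the pads) lies manip.grip_point_offset behind it (manip.grip_point_offset is the distance from the TCP to the grasp point, in m); z points along the fingers, y is the direction in which the jaws open and shut (so a half turn about z gives the same grasp; the last joint's range is limited). The gripper opens to 85 mm and grips with 20 to 120 N. Pads are 22 mm wide; open, the fingers measure 114 mm over their backs; the gripper's body (76 mm by 85 mm) begins 54 mm behind the grasp point. The pads swing forward as they close: fully open they stand 13 mm farther back than shut.
Start: joints at [-1.358, 0.053, 1.613, -0, 1.476, -0.119], TCP at [0.204, -0.591, 0.231] pointing down, gripper open.
Joint ranges: [-3.01, 3.01], [-1.01, 2.22], [0.06, 2.58], [-1.02, 4.17], [0.09, 2.62], [-3.14, 3.14]. Speed limits (rad/s): [2.57, 2.57, 3.14, 3.14, 3.14, 3.14].

### API

Orientations are given as a unit quaternion [w, x, y, z].
In Python, from plant import status, grab_frame, camera_params, ticket, boxes_of, outline_of, manip gives the robot as it stands. The module is installed in compiled form; this text tells all that it offers.
- The arm moves only by the tool play_rows, never from a script. Its argument "deltas" is a list of rows, each a list of 2 entries, a list of its own where there are three numbers: the shift along the world's x, y, z in m, then the turn about the world's z in rad. A call has 1 to 5 rows; each row is the pose to reach, as a shift and turn from the pose commanded when the call began; what a row does not reach only later rows make up. A row lasts 1/8 s, in which the tool goes at most 62.5 mm and 10.7 degrees, less where a joint would pass 70% of its speed; a pose out of reach is approached as far as the arm can. A call with a gripper value outside its range is refused whole. "grip" is the opening, from -1 (shut) to 1 (fully open), set as the call begins (left out, the last holds). The fingers move at their own pace and stop on an object; the grip force is fixed at half the most. Time passes only in rows, so rows that repeat a pose let the fingers close. It gives the time, the measured TCP pose, the force and the opening at its end, in the units of the state.
- status.state(): the state, without advancing time (a new reading comes with each control period).
- grab_frame(name): name is "scene" or "top" or "wrist"; returns (picture, depth): 384x512x3 uint8, blue, green, red; 384x512 float32, m along the optical axis (not along the pixel's ray), 0 where there is no reading.
- camera_params(name): a dict with "mtx" (3x3 intrinsics, pixels), "distortion" ([k1, k2, p1, p2, k3] as OpenCV has them; the pictures are not rectified), "world_from_camera" (4x4, takes a point from camera to world coordinates). Camera axes: x right, y up, looking along -z (the intrinsics and any distortion apply to the point x, -y, -z); pixel columns grow to the right and rows downward; lengths in m; the calibration is good to about 2 mm. A picture is of the moment at which its call begins: read the wrist's pose just before it. camera_params takes no time and is no camera call; for the wrist camera it gives the pose at the moment of the call.
- ticket.job_done(): hands the job in, once; it reports no verdict.
Trained networks look in the newest picture that a camera, given by its name, has taken for a name from the list of things; names that differ only in an ending like _2 or _b are one class to them, and where a whole thing is asked for, a point or a joint stands for the part that bears it (a point fixed in the world has none). Each returns a list of dicts, best first, with "confidence" (0 to 1); they miss things now and then, are a little off and sometimes report something else, mostly with a low value. They report only what shows in the picture. A call takes as long as a camera call. They do not tell look-alikes from the thing itself.
- boxes_of(camera, name): "box" ([left, top, right, bottom] in pixels, round what is visible of it).
- outline_of(camera, name): "region" (384x512 bool, what is visible of it) and "box" ([left, top, right, bottom] in pixels, round what is visible of it).
The state is a dict: "time": time; "joint_pos": joint angles; "joint_vel": joint speeds; "joint_efforts": joint torques, N m; "tool_pos": TCP position; "tool_rot": TCP orientation; "contact_force": force on the tool from outside, world axes, zero at the start; "ft_torque": the same for the moment, N m; "gripper_width": opening from 0.0 (shut) to 1.0 (fully open).
Only numpy, scipy, OpenCV 4.12 (cv2) and the standard library are available. Lean on these libraries where they do the work, as an engineer would, in place of code of your own. Each camera call takes 0.05 s, during which the arm holds its last target.

### The job

Take the length from the casting bed's start bar to the far side of its knife bar with the tape measure: hook the tape's end over the far side of the knife bar, draw the case straight back over the start bar against its spring, and stand it on the bed with its nose flush and square against the near face of the start bar, about the middle of the bar. Then press the lock lever fully down so that the length stays, and let go. Go gently: the knife frame must not be shifted along its rails, the tape must not be pressed hard on the bed, and the other things on the bench stay where they are.

Things in the scene. Friction and masses are not known exactly. Their poses are not given: they have to be found in the camera images.
- tape_mid (a point): Pocket tape measure, about 320 g, grey case with black sole, standing on the bench: 74 long (x), 34 wide (y), 58 high, flat sides to grip. Point: middle of the case, 30 above its underside; x points along the blade out of the mouth, z up. The nose face is 37 ahead of the point, upright to 30 above the underside. A stiff blade 19 wide comes out level, its underside 15 above the case's underside.
- hook (a point): Steel hook on the blade's end: a plate 20 wide, 2 thick, across the blade, reaching from 2 to 17.5 above the level of the case's underside. Point: foot of its inner face (towards the case), axes as for tape_mid. With the blade home the inner face is 54 ahead of tape_mid, so 17 clear of the nose; it cannot be pushed in farther.
- blade (a joint): how far (m) the blade is drawn out: 0 = home, at most 0.16. A spring pulls it home with 2.5 N at 0 and 9 N per m more (3.8 N at 0.14). From the nose to the hook's inner face it is 0.017 + this value.
- lock (a joint): lock lever on top of the case: 0 rad = raised, blade free; 0.26 = flat against its stop, blade braked; engaged above 0.21. It stays where it is left. About 3 N on its pad moves it, 4 to 6 N at the end of its way, where the brake bites; then it meets its stop.
- lock_pad (a point): where to press the lock lever: top of its front end, in the middle plane of the case. Raised, it is 14 ahead of tape_mid and 42 above it; flat, 17 ahead and 35 above. The lever is 19 wide and 36 long, its hinge 28 behind the pad.
- start_bar (a point): Foot of the near face of the start bar, middle of the bar, level with the bed's top (15 above the bench); x points along the bed to the knife, z up. The bar lies across the bed: 98 long (y), 10 thick (x 0 to 10), 5 high. On its near side 95 of flat bed is free for the tape to stand on. The blade passes over the bar.
- bed: Film casting bed: grey plate 340 x 140 x 15, fixed on the bench; origin at the centre of its underside, x along it, z up; start_bar is 75 behind the origin. Rails 8 wide, 6 high run 59 either side of its middle. A bar 10 high closes the far end.
- frame_mid (a point): Knife frame, on the rails: shoes 70 long, 16 wide, 18 high (middles at y +-59), open in front, a grip rod across its far end (x 25 to 34, 21 to 31 high). Point: midway between the shoes, level with the bed's top, axes as for start_bar, 117 to 142 from it. Friction alone holds the frame: it slips along its rails above about 9 N.
- slot (a point): Middle of the slots in the frame's shoes: 3 behind frame_mid, same axes. Across the bed between the shoes stands the knife bar: 10 thick (x), 100 long (y), top edge 14 above the bed. It is clamped firmly in the slots (screw knobs at y +-59, to 30 above the bed) with its middle anywhere from x = -15 to +15 of this point: where, differs each time and is not given. Look or feel for it.
- pen_mid (a point): marker pen, 135 long, loose, to be left alone (its middle)
- screwdriver_mid (a point): screwdriver, 188 long, loose, to be left alone (its middle)
There are look-alikes about, which are no part of the job. Leave any blue or red look-alike of the part that bears tape_mid alone.

How it is judged:
On the way, in this order (a step that is already met when the one before it is completed fails the run):
1. the blade is hooked and drawn out more than 40 mm, not locked (value of joint blade above 0.04 m and value of joint lock below 0.1 rad), for 0.2 s.
2. the tape stands at the start bar, still hooked on the knife bar (blade out more than 80 mm), not yet locked (value of joint blade above 0.08 m and value of joint lock below 0.1 rad and x of tape_mid in the frame of start_bar between -0.0395 and -0.034 m and y of tape_mid in the frame of start_bar between -0.022 and 0.022 m and z of tape_mid in the frame of start_bar between 0.027 and 0.0325 m and angle between the x axis of tape_mid and the x axis of start_bar, either way round below 0.05 rad and angle between tape_mid's own z axis and vertical below 0.05 rad), for 0.3 s.
At the end, for the whole second after the job is handed in: Tape stands upright (0.05 rad) on the bed, square (0.05 rad), nose within 2.5 mm of the start bar's near face, within 22 mm of its middle, blade out more than 80 mm on the knife bar, lock lever down (over 0.21 rad), at rest (value of joint lock above 0.21 rad and value of joint blade above 0.08 m and x of tape_mid in the frame of start_bar between -0.0395 and -0.034 m and y of tape_mid in the frame of start_bar between -0.022 and 0.022 m and z of tape_mid in the frame of start_bar between 0.027 and 0.0325 m and angle between the x axis of tape_mid and the x axis of start_bar, either way round below 0.05 rad and angle between tape_mid's own z axis and vertical below 0.05 rad and linear speed of tape below 0.02 m/s); the robot touches nothing.
It fails at once if the knife frame is shifted by more than 3 mm (distance of frame_mid from where it was at the start of the episode above 0.003 m).
It fails at once if the tape is pressed on the bed with more than 40 N (contact force between tape and bed above 40 N).
It fails at once if pen or screwdriver is moved by more than 20 mm (distance of any of pen_mid, screwdriver_mid from where it was at the start of the episode above 0.02 m).
It also fails if it takes over 61 s, if anything falls off the work surface, if the arm or the gripper's body presses on something with over 40 N, if the wrist force passes 120 N, or if a joint passes its speed limit or range.

## Working session

There is one attempt and no reset: what is moved stays moved. The work goes in short steps, Python scripts to look and compute and a tool call to move; the robot and the scene stay as the last step left them, time stands still between calls to the robot, and variables do not carry over. Pictures are saved under pics/ and viewed, and the job is handed in when it is done.

Besides the shell and the picture viewer there is one more tool, called after "Emit:" as a command line: name --argument value ..., lists and objects as JSON in quotes. play_rows: Moves the arm, as the interface text tells. Its arguments: {"type":"object","properties":{"deltas":{"type":"array"},"grip":{"type":"number"}},"required":["deltas"]}

```bash
mkdir -p pics
cat > h.py <<'E'
import numpy as np,cv2
from plant import status, grab_frame, camera_params, ticket, boxes_of, outline_of, manip
def world(cam,depth,P,u,v):
    d=P
    uv=cv2.undistortPoints(np.array([[[u,v]]],float),np.array(d['mtx'],float),np.array(d['distortion'],float))[0,0]
    z=depth if np.isscalar(depth) else depth[int(round(v)),int(round(u))]
    p=np.array([uv[0]*z,-uv[1]*z,-z,1.])
    return (np.array(d['world_from_camera'])@p)[:3]
def cloud(depth,P):
    h,w=depth.shape
    vv,uu=np.mgrid[0:h,0:w]
    pts=np.stack([uu.ravel(),vv.ravel()],1).astype(float)[:,None]
    n=cv2.undistortPoints(pts,np.array(P['mtx'],float),np.array(P['distortion'],float))[:,0]
    z=depth.ravel()
    c=np.stack([n[:,0]*z,-n[:,1]*z,-z,np.ones_like(z)],1)
    W=(c@np.array(P['world_from_camera']).T)[:,:3].reshape(h,w,3)
    W[depth<=0]=np.nan
    return W
E
python3 - <<'E'
from h import *
print(status.state()); print(manip.grip_point_offset)
for c in ["scene","top","wrist"]:
    im,d=grab_frame(c);P=camera_params(c)
    cv2.imwrite(f"pics/{c}0.png",im); np.savez(f"{c}0.npz",im=im,d=d,T=P['world_from_camera'])
    print(c,P)
    for n in ["tape_mid","hook","bed","frame_mid","pen_mid","screwdriver_mid"]:
        try: print(n,[(np.round(b['box'],0).tolist(),round(b['confidence'],2)) for b in boxes_of(c,n)])
        except Exception as e: print(n,e)
E
```

```text
{'time': 0.0, 'joint_pos': array([-1.35798691e+00,  5.34035185e-02,  1.61429533e+00,  3.84948445e-05,
        1.47598594e+00, -1.18983698e-01]), 'joint_vel': array([ 0.00044646, -0.00119569,  0.00157978, -0.00067893,  0.00078934,
        0.00081148]), 'joint_efforts': array([-4.51165542e-04, -3.93683445e+01, -3.70176065e+01, -1.37247921e-04,
        6.97447904e-03,  1.32848083e-05]), 'tool_pos': array([ 0.20347539, -0.59029622,  0.23003329]), 'tool_rot': array([-1.04581704e-03,  9.86270461e-01,  1.65134740e-01, -2.99181288e-05]), 'contact_force': array([-0.27095162,  0.1863706 ,  0.27659789]), 'ft_torque': array([-0.02368307, -0.02706761, -0.00996549]), 'gripper_width': 1.0013892760440066}
0.0187
scene {'mtx': array([[469.5381531 ,   0.        , 258.76066239],
       [  0.        , 469.5381531 , 187.28719561],
       [  0.        ,   0.        ,   1.        ]]), 'distortion': array([-0.18745005,  0.        ,  0.        ,  0.        ,  0.        ]), 'world_from_camera': array([[-0.43897832,  0.53903397, -0.71884658, -0.54657499],
       [-0.89835726, -0.24917151,  0.36175654,  0.59052
[... 1518 characters left out ...]
0], 0.48)]
wrist {'mtx': array([[287.31389034,   0.        , 256.88481087],
       [  0.        , 287.31389034, 187.99846692],
       [  0.        ,   0.        ,   1.        ]]), 'distortion': array([-0.01192054,  0.        ,  0.        ,  0.        ,  0.        ]), 'world_from_camera': array([[ 3.24849311e-01,  9.05180657e-01,  2.74081928e-01,
         2.72087416e-01],
       [-9.45765515e-01,  3.10688977e-01,  9.48680708e-02,
        -5.65986818e-01],
       [ 7.18508742e-04, -2.90035063e-01,  9.57015750e-01,
         3.73905633e-01],
       [ 0.00000000e+00,  0.00000000e+00,  0.00000000e+00,
         1.00000000e+00]])}
tape_mid []
hook []
bed []
frame_mid []
pen_mid []
screwdriver_mid []
```

Run:
```python
from h import *
im=cv2.imread("pics/top0.png"); c=im[100:270,100:420]; cv2.imwrite("pics/topcrop.png",cv2.resize(c,None,fx=2.5,fy=2.5,interpolation=cv2.INTER_CUBIC))
im=cv2.imread("pics/scene0.png"); c=im[140:310,100:320]; cv2.imwrite("pics/scenecrop.png",cv2.resize(c,None,fx=3.5,fy=3.5,interpolation=cv2.INTER_CUBIC))
```

```text
(no output)
```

View pics/topcrop.png

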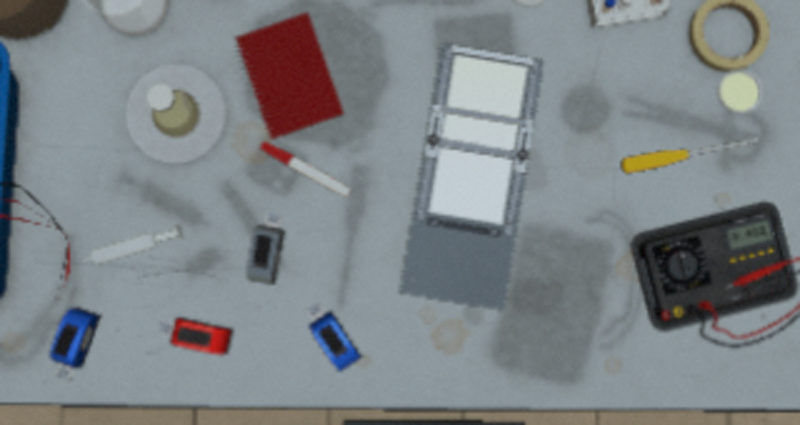

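View pics/scenecrop.png

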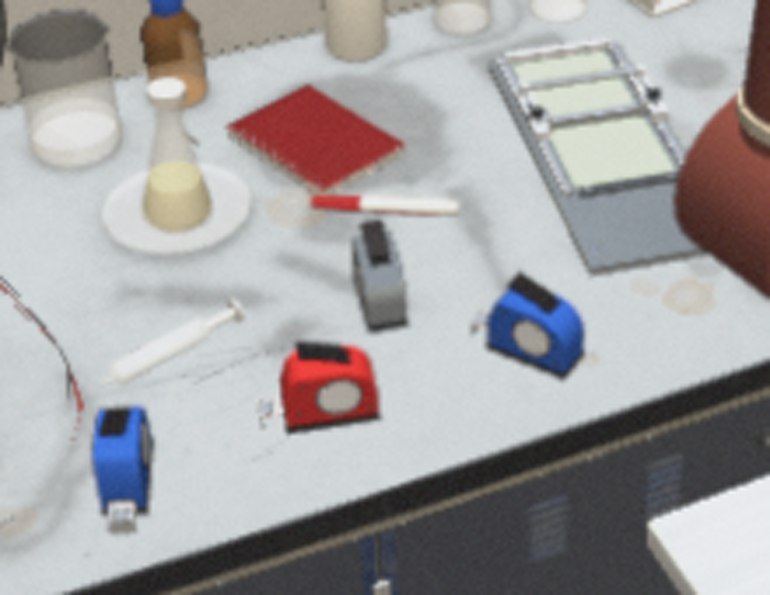

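The top picture (original pixels) shows several things that could be taken for the tape: the grey case at (206,201), blue cases at (130,239) and (233,237), and a red one at (178,234). By the description I choose the grey one. The bed is at about (288,170), and its start bar is towards the bottom, near (286,190).

Run:
```python
from h import *
z=np.load("top0.npz");P=camera_params("top");W=cloud(z['d'],P)
im=z['im']
r=None
grab_frame("top")
for b in outline_of("top","tape_mid"):
    m=b['region']; p=W[m]; col=im[m].mean(0)
    zz=p[:,2]; print(b['box'],b['confidence'],col.round(),'z',np.nanpercentile(zz,[5,50,95]).round(3))
    q=p[zz>0.045]
    if len(q)>5:
        (c,s,a)=cv2.minAreaRect((q[:,:2]*1000).astype(np.float32)); print(np.round(c,1),np.round(s,1),a, np.nanmean(q,0).round(3))
for b in outline_of("top","bed")[:1]:
    m=b['region']; p=W[m]
    q=p[~np.isnan(p[:,0])]
    (c,s,a)=cv2.minAreaRect((q[:,:2]*1000).astype(np.float32)); print('bed',np.round(c,1),np.round(s,1),a)
    print(cv2.boxPoints((c,s,a)))
# height map crop
Z=W[...,2]
c=np.nan_to_num(Z[100:240,190:330]); v=np.clip(c/0.07*255,0,255).astype(np.uint8)
cv2.imwrite("pics/hm.png",cv2.resize(cv2.applyColorMap(v,cv2.COLORMAP_JET),None,fx=4,fy=4,interpolation=0))
```

```text
[220.5, 221.9, 245.9, 250.2] 0.81 [128.  83.  59.] z [0.006 0.056 0.074]
[346.9 158.7] [66.9 34.3] 34.13589096069336 [0.347 0.158 0.06 ]
[160.5, 225.8, 190.6, 240.3] 0.79 [ 58.  58. 123.] z [0.006 0.055 0.072]
[351.9 331.4] [66.1 34. ] 79.56145477294922 [0.352 0.33  0.06 ]
[118.0, 225.1, 138.9, 252.2] 0.58 [111.  68.  46.] z [0.013 0.053 0.072]
[348.7 499.5] [37.5 64.7] 69.8726577758789 [0.348 0.497 0.059]
[196.0, 185.8, 211.9, 213.5] 0.52 [87. 83. 77.] z [0.017 0.055 0.073]
[459.6 250.7] [33.8 66.6] 79.2115478515625 [0.459 0.25  0.06 ]
bed [568.8 -22.3] [143.6 346.8] 80.0679931640625
[[ 385.58618  -63.15481]
 [ 727.2146  -122.97519]
 [ 751.9866    18.49525]
 [ 410.35815   78.31563]]
```

View pics/hm.png

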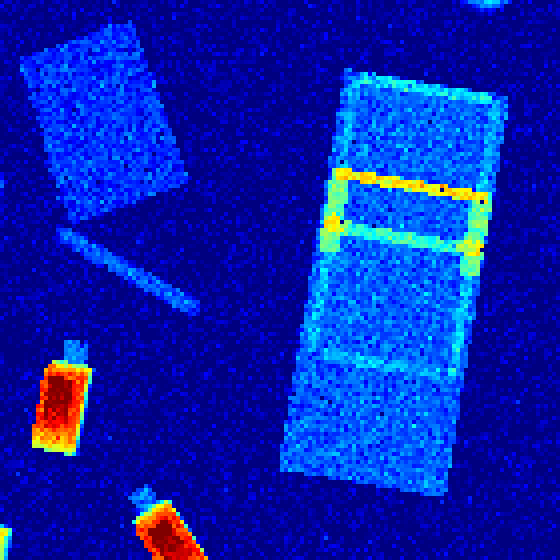

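Emit:
play_rows --deltas '[[[0.03, 0.05, 0.03], -0.1], [[0.06, 0.1, 0.06], -0.2], [[0.09, 0.15, 0.07], -0.3], [[0.12, 0.2, 0.07], -0.4], [[0.15, 0.25, 0.07], -0.5]]'

```text
time: 1.82
tool_pos: [0.3544, -0.3392, 0.3019]
tool_rot: [0.0, 0.996, -0.086, 0.001]
contact_force: [1.0, -1.5, -0.5]
gripper_width: 0.998
```

Emit:
play_rows --deltas '[[[0.03, 0.05, 0], 0], [[0.06, 0.1, 0], 0], [[0.09, 0.15, 0], 0], [[0.12, 0.2, 0], 0], [[0.15, 0.25, 0], 0]]'

```text
time: 2.45
tool_pos: [0.5043, -0.0891, 0.3016]
tool_rot: [0.0, 0.996, -0.084, 0.001]
contact_force: [0.8, -0.4, -0.3]
gripper_width: 1.0
```

Emit:
play_rows --deltas '[[[0.02, 0.03, 0], 0], [[0.05, 0.06, 0], 0], [[0.06, 0.06, 0], 0], [[0.06, 0.06, 0], 0]]'

```text
time: 2.95
tool_pos: [0.5637, -0.0313, 0.301]
tool_rot: [0.0, 0.996, -0.084, -0.0]
contact_force: [0.1, 0.2, -0.2]
gripper_width: 1.003
```

Run:
```python
from h import *
P=camera_params("wrist")
im,d=grab_frame("wrist")
cv2.imwrite("pics/w1.png",im); np.savez("w1.npz",im=im,d=d,T=P['world_from_camera'])
s=status.state();print(s['time'],s['tool_pos'],s['tool_rot'])
for n in ["bed","frame_mid","start_bar","slot"]:
  try: print(n,[(b['box'],b['confidence']) for b in boxes_of("wrist",n)])
  except Exception as e: print(n,e)
```

```text
3.0 [ 0.56330369 -0.03161948  0.30114066] [ 1.53335717e-04  9.96434620e-01 -8.43676317e-02 -3.57506036e-04]
bed [([196.4, 24.2, 303.0, 251.0], 0.69)]
frame_mid [([199.0, 90.7, 297.5, 147.6], 0.86), ([64.7, 153.6, 152.7, 187.3], 0.29)]
start_bar [([200.7, 23.2, 297.5, 254.0], 0.91), ([200.3, 92.6, 301.6, 148.3], 0.31), ([72.9, 203.3, 116.2, 268.9], 0.19)]
slot [([198.6, 95.3, 299.2, 145.3], 0.61)]
```

View pics/w1.png

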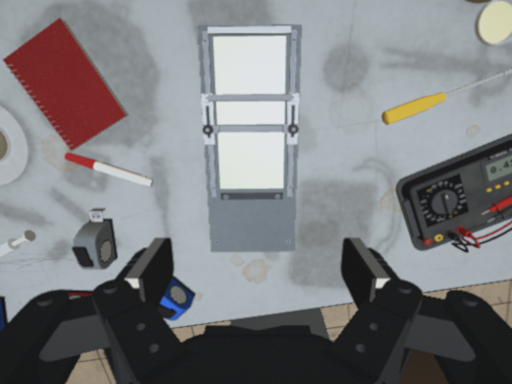

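The wrist picture shows the bed squarely: start bar at row 196, knife bar at row 128 with its knobs at (208,129) and (293,129), and grip rod at row 97. The grey tape is at (97,243) with its hook at (97,213), facing the same way as the bed.

```bash
cat > prof.py <<'E'
from h import *
import sys
z=np.load(sys.argv[1]+".npz");P=camera_params(sys.argv[1][0]=='w' and 'wrist' or 'top');P['world_from_camera']=z['T']
W=cloud(z['d'],P)
Z=W[...,2]
# bed plate points
m=(Z>0.009)&(Z<0.05)&(W[...,0]>0.36)&(W[...,0]<0.80)&(W[...,1]>-0.16)&(W[...,1]<0.11)
m=cv2.morphologyEx(m.astype(np.uint8),cv2.MORPH_OPEN,np.ones((3,3)))
n,l,st,_=cv2.connectedComponentsWithStats(m); i=1+np.argmax(st[1:,4]); m=l==i
q=W[m]
(c,s,a)=cv2.minAreaRect((q[:,:2]*1000).astype(np.float32)); bp=cv2.boxPoints((c,s,a))
print('bed c',c,s,a)
e=[(bp[1]-bp[0]),(bp[2]-bp[1])]; e=max(e,key=np.linalg.norm); e=e/np.linalg.norm(e); e=e if e[0]>0 else -e
yaw=np.arctan2(e[1],e[0]); print('yaw',yaw)
R=np.array([[np.cos(yaw),np.sin(yaw)],[-np.sin(yaw),np.cos(yaw)]])
L=(W[...,:2]-np.array(c)/1000)@R.T
sel=m&(abs(L[...,1])<0.04)
G=cv2.cvtColor(z['im'],cv2.COLOR_BGR2GRAY)
for x in np.arange(-0.17,0.17,0.004):
    k=sel&(abs(L[...,0]-x)<0.002)
    print(round(x*1000),int(k.sum()),np.round(np.nanmean(Z[k])*1000,1),np.round(G[k].mean()), end=' | ')
E
python3 prof.py w1; echo; python3 prof.py top0 | head -2
```

```text
bed c (566.2423706054688, -21.640960693359375) (140.34486389160156, 339.96630859375) 80.76759338378906
yaw -0.16113591
-170 32 14.3 141.0 | -166 96 14.7 127.0 | -162 101 14.8 125.0 | -158 98 14.9 125.0 | -154 108 14.8 125.0 | -150 116 14.8 126.0 | -146 101 14.9 126.0 | -142 101 14.8 126.0 | -138 102 14.7 126.0 | -134 111 14.9 126.0 | -130 118 14.9 126.0 | -126 110 14.9 126.0 | -122 108 14.8 126.0 | -118 119 14.8 126.0 | -114 117 14.9 127.0 | -110 105 14.8 127.0 | -106 109 14.7 127.0 | -102 130 14.8 127.0 | -98 107 14.9 127.0 | -94 119 14.7 127.0 | -90 124 14.8 127.0 | -86 107 14.7 127.0 | -82 128 14.8 127.0 | -78 124 14.8 116.0 | -74 61 19.4 87.0 | -70 140 19.8 82.0 | -66 160 18.5 91.0 | -62 130 14.8 130.0 | -58 121 15.0 198.0 | -54 124 14.9 226.0 | -50 129 15.2 226.0 | -46 126 15.1 226.0 | -42 133 15.1 227.0 | -38 130 15.0 227.0 | -34 131 15.2 227.0 | -30 136 15.1 227.0 | -26 122 15.4 227.0 | -22 147 15.5 227.0 | -18 114 15.5 227.0 | -14 154 15.6 227.0 | -10 137 15.3 228.0 | -6 132 15.6 228.0 | -2 162 15.5 228.0 | 2 128 15.5 228.0 | 6 141 15.5 228.0 | 10 161 15.5 228.0 | 14 132 15.3
[... 202 characters left out ...]
28.0 | 58 156 15.5 228.0 | 62 164 15.4 228.0 | 66 168 15.4 228.0 | 70 169 24.0 215.0 | 74 182 45.0 155.0 | 78 182 44.9 159.0 | 82 167 17.5 206.0 | 86 167 15.4 227.0 | 90 169 15.5 227.0 | 94 169 15.4 227.0 | 98 173 15.4 227.0 | 102 171 15.4 227.0 | 106 172 15.4 227.0 | 110 173 15.5 227.0 | 114 174 15.3 227.0 | 118 174 15.4 227.0 | 122 183 15.3 226.0 | 126 187 15.3 226.0 | 130 193 15.3 226.0 | 134 193 15.1 226.0 | 138 180 15.2 226.0 | 142 179 15.2 226.0 | 146 197 15.2 225.0 | 150 205 15.3 225.0 | 154 184 15.1 215.0 | 158 301 20.6 155.0 | 162 198 24.9 204.0 | 166 103 23.9 182.0 | 
bed c (567.02001953125, -21.4154052734375) (140.37428283691406, 340.865966796875) 80.69209289550781
yaw -0.16245362
```

```bash
cat > tp.py <<'E'
from h import *
import sys
z=np.load(sys.argv[1]+".npz");P=camera_params('wrist');P['world_from_camera']=z['T']
W=cloud(z['d'],P);Z=W[...,2]
near=(abs(W[...,0]-0.46)<0.075)&(abs(W[...,1]-0.25)<0.06)
for lo,hi in ((0.005,0.1),(0.03,0.1),(0.045,0.1),(0.06,0.1),(0.005,0.025)):
    m=near&(Z>lo)&(Z<hi)
    q=W[m]
    if len(q)<5: continue
    (c,s,a)=cv2.minAreaRect((q[:,:2]*1000).astype(np.float32)); print(lo,len(q),np.round(c,1),np.round(s,1),round(a,1),q.mean(0).round(4),'zmax',np.percentile(q[:,2],98))
E
python3 tp.py w1
python3 - <<'E'
from h import *
im=cv2.imread("pics/w1.png")[190:290,50:150]; cv2.imwrite("pics/w1c.png",cv2.resize(im,None,fx=5,fy=5,interpolation=cv2.INTER_CUBIC))
E
```

```text
0.005 1972 [468.4 247.9] [35.9 94.1] 79.6 [0.4701 0.2404 0.0415] zmax 0.07224963893728491
0.03 1353 [460.1 249.4] [35.6 72.6] 80.2 [0.4669 0.2423 0.0526] zmax 0.07249143750685944
0.045 995 [459.8 249.2] [35.4 66.3] 81.5 [0.4656 0.2441 0.058 ] zmax 0.07267272909522295
0.06 277 [461.7 249.7] [20.  40.4] 79.2 [0.4636 0.2484 0.0685] zmax 0.07332809615279061
0.005 516 [469.1 237.7] [95.9 30.4] 10.7 [0.4787 0.2365 0.0152] zmax 0.024356963384185058
```

View pics/w1c.png

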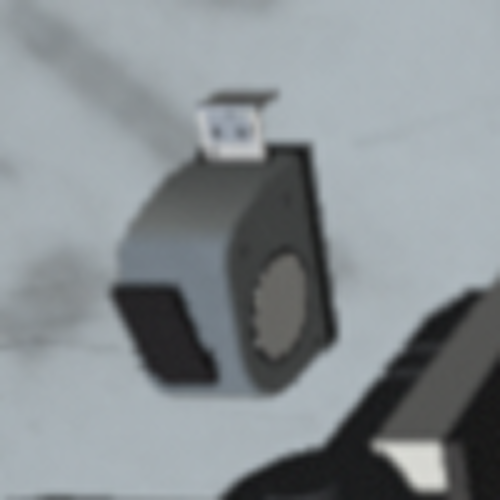

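Both depth fits put the tape middle at about (0.460, 0.2495) with yaw −0.18. The crop confirms the grey case with a black sole and its hook pointing +x.

Emit:
play_rows --deltas '[[[-0.02, 0.056, -0.02], -0.01], [[-0.04, 0.112, -0.04], -0.01], [[-0.06, 0.168, -0.07], -0.01], [[-0.08, 0.224, -0.1], -0.01], [[-0.104, 0.281, -0.13], -0.01]]'

```text
time: 3.82
tool_pos: [0.464, 0.2387, 0.1775]
tool_rot: [-0.0, 0.996, -0.09, 0.001]
contact_force: [0.1, 0.0, 0.1]
gripper_width: 0.998
```

Emit:
play_rows --deltas '[[[0, 0, 0], 0], [[0, 0, 0], 0]]'

```text
time: 4.08
tool_pos: [0.465, 0.2374, 0.1783]
tool_rot: [0.0, 0.996, -0.089, 0.0]
contact_force: [0.2, -0.1, 0.4]
gripper_width: 1.0
```

```bash
python3 - <<'E'
from h import *
P=camera_params("wrist")
im,d=grab_frame("wrist")
cv2.imwrite("pics/w2.png",im); np.savez("w2.npz",im=im,d=d,T=P['world_from_camera'])
s=status.state();print(s['time'],s['tool_pos'],s['tool_rot'],2*np.arctan2(s['tool_rot'][2],s['tool_rot'][1]))
E
python3 tp.py w2
```

```text
4.125 [0.46555958 0.23702277 0.17887019] [-1.86358048e-04  9.95980333e-01 -8.95673611e-02  9.10312400e-04] -0.1793751811488077
0.005 2886 [442.5 241.8] [141.6  64.7] 19.1 [0.4699 0.247  0.0505] zmax 0.07306235792324305
0.03 2384 [459.6 250.7] [33.9 70.3] 79.8 [0.4658 0.2491 0.0576] zmax 0.07317937758106477
0.045 2125 [459.2 250.9] [33.7 63.3] 80.0 [0.4636 0.2495 0.0599] zmax 0.07324623763412627
0.06 746 [460.8 250.6] [18.4 40.4] 79.4 [0.4629 0.2499 0.0686] zmax 0.07375388107204955
0.005 471 [447.8 226.5] [141.6  32.3] 19.1 [0.4888 0.2364 0.0164] zmax 0.02160486813734373
```

View pics/w2.png

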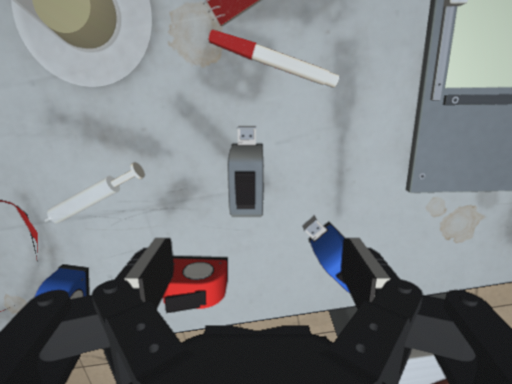

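Emit:
play_rows --deltas '[[[-0.006, 0.0135, -0.03], 0], [[-0.006, 0.0135, -0.08], 0], [[-0.006, 0.0135, -0.12], 0], [[-0.006, 0.0135, -0.145], 0], [[-0.006, 0.0135, -0.145], 0]]'

```text
time: 4.75
tool_pos: [0.4583, 0.2495, 0.0316]
tool_rot: [0.001, 0.996, -0.09, -0.001]
contact_force: [-0.2, 1.0, 0.4]
gripper_width: 1.001
```

Run:
```python
from h import *
s=status.state();print(s['time'],s['tool_pos'],s['tool_rot'],2*np.arctan2(s['tool_rot'][2],s['tool_rot'][1]),s['contact_force'])
im,d=grab_frame("wrist")
cv2.imwrite("pics/w3.png",im)
```

```text
4.75 [0.45831638 0.24950552 0.03157128] [ 7.77556461e-04  9.95920629e-01 -9.02186927e-02 -1.44360288e-03] -0.18068330553896442 [-0.24703834  1.03570109  0.42892877]
```

View pics/w3.png

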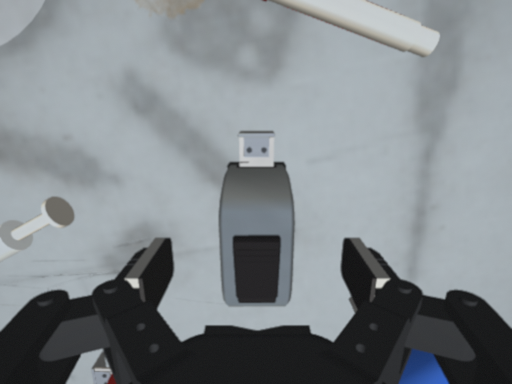

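The tape (column 257) is centred between the pads (columns 172 and 342).

Emit:
play_rows --deltas '[[[0.001, 0.001, -0.01], 0], [[0.001, 0.001, -0.017], 0], [[0.001, 0.001, -0.017], 0]]'

```text
time: 5.18
tool_pos: [0.4595, 0.2521, 0.0155]
tool_rot: [0.0, 0.996, -0.089, -0.0]
contact_force: [-0.4, 0.4, -0.5]
gripper_width: 0.997
```

Emit:
play_rows --deltas '[[[0, 0, 0], 0], [[0, 0, 0], 0], [[0, 0, 0], 0], [[0, 0, 0], 0]]' --grip -1

```text
time: 5.68
tool_pos: [0.4601, 0.2522, 0.0163]
tool_rot: [0.0, 0.996, -0.089, 0.0]
contact_force: [-0.0, -1.8, 2.1]
gripper_width: 0.388
```

Emit:
play_rows --deltas '[[[0, 0, 0], 0], [[0, 0, 0], 0], [[0, 0, 0], 0], [[0, 0, 0], 0]]'

```text
time: 6.18
tool_pos: [0.46, 0.2522, 0.0163]
tool_rot: [0.0, 0.996, -0.089, 0.0]
contact_force: [-0.8, -2.7, 5.6]
gripper_width: 0.387
```

Emit:
play_rows --deltas '[[[0, 0, 0.02], 0], [[0, 0, 0.06], 0], [[0, 0, 0.1], 0], [[0.015, -0.04, 0.1], 0.009], [[0.03, -0.08, 0.1], 0.018]]'

```text
time: 6.8
tool_pos: [0.4891, 0.1719, 0.1149]
tool_rot: [-0.0, 0.997, -0.079, -0.0]
contact_force: [-0.2, 0.8, -4.5]
gripper_width: 0.392
```

Emit:
play_rows --deltas '[[[0.02, -0.055, 0], 0], [[0.04, -0.11, 0], 0], [[0.06, -0.16, 0], 0], [[0.07, -0.19, 0], 0], [[0.07, -0.193, 0], 0]]'

```text
time: 7.42
tool_pos: [0.5592, -0.0223, 0.1141]
tool_rot: [-0.0, 0.997, -0.082, -0.001]
contact_force: [-0.0, 0.3, -4.3]
gripper_width: 0.392
```

Emit:
play_rows --deltas '[[[0, 0, 0], 0], [[0, 0, 0], 0]]'

```text
time: 7.68
tool_pos: [0.559, -0.0196, 0.115]
tool_rot: [-0.0, 0.997, -0.079, -0.001]
contact_force: [0.0, 0.7, -2.8]
gripper_width: 0.39
```

```bash
cat > loc.py <<'E'
from h import *
YAW=-0.1615; C=np.array([0.5664,-0.0216])
def loc(p):
    d=np.array(p[:2])-C; c,s=np.cos(YAW),np.sin(YAW)
    return np.array([c*d[0]+s*d[1], -s*d[0]+c*d[1]])
def toworld(dl):
    c,s=np.cos(YAW),np.sin(YAW); return np.array([c*dl[0]-s*dl[1], s*dl[0]+c*dl[1]])
def pose():
    s=status.state(); y=2*np.arctan2(s['tool_rot'][2],s['tool_rot'][1])
    print('t',s['time'],'tcp',s['tool_pos'].round(4),'yaw',round(y,4),'local mm',(loc(s['tool_pos'])*1000).round(1),'f',s['contact_force'].round(1),'g',round(float(s['gripper_width']),3))
E
python3 - <<'E'
from loc import *
pose()
P=camera_params("wrist")
im,d=grab_frame("wrist")
cv2.imwrite("pics/w4.png",im); np.savez("w4.npz",im=im,d=d,T=P['world_from_camera'])
E
```

```text
t 7.675 tcp [ 0.559  -0.0196  0.115 ] yaw -0.1589 local mm [-7.7  0.8] f [ 0.   0.7 -2.8] g 0.39
```

View pics/w4.png

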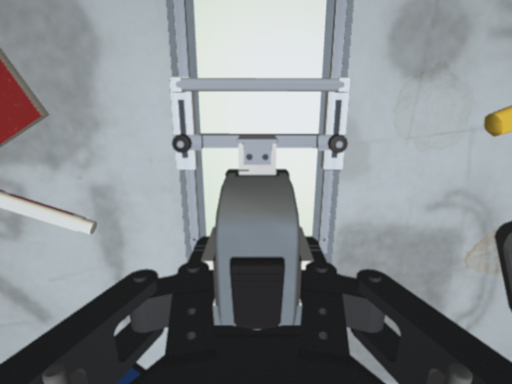

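```bash
cat > m.py <<'E'
from loc import *
import sys
z=np.load(sys.argv[1]+".npz");P=camera_params('wrist');P['world_from_camera']=z['T']
W=cloud(z['d'],P);Z=W[...,2]
c,s=np.cos(YAW),np.sin(YAW)
D=W[...,:2]-C
L=np.stack([c*D[...,0]+s*D[...,1],-s*D[...,0]+c*D[...,1]],-1)*1000
def rng(n,m):
    q=L[m]; print(n,int(m.sum()),'x',np.percentile(q[:,0],[1,50,99]).round(1),'y',np.percentile(q[:,1],[1,50,99]).round(1),'z',np.percentile(Z[m]*1000,[2,50,98]).round(1)) if m.sum()>3 else print(n,0)
x,y=L[...,0],L[...,1]
ay=abs(y)
rng('knife',(Z>.025)&(Z<.034)&(x>10)&(x<60)&(ay<48)&(ay>16))
rng('rod',(Z>.04)&(Z<.05)&(x>60)&(x<95)&(ay<48)&(ay>16))
rng('start',(Z>.0175)&(Z<.025)&(x>-90)&(x<-50)&(ay<46)&(ay>20))
h=float(sys.argv[2]) # underside z
rng('blade+hook',(Z>h+.012)&(Z<h+.020)&(ay<14)&(x>0)&(x<120))
rng('hookend',(Z>h+.000)&(Z<h+.012)&(ay<14)&(x>0)&(x<120))
rng('case',(Z>h+.03)&(Z<h+.06)&(ay<19)&(x<60)&(x>-130))
E
python3 m.py w4 0.0987
python3 - <<'E'
from h import *
im=cv2.imread("pics/w4.png")[100:240,190:330]; cv2.imwrite("pics/w4c.png",cv2.resize(im,None,fx=4,fy=4,interpolation=cv2.INTER_CUBIC))
E
```

```text
knife 964 x [29.4 34.4 39. ] y [-45.2 -16.8  44.9] z [27.  29.1 31.1]
rod 1268 x [71.5 75.6 80.4] y [-47.3  16.1  47.2] z [40.9 44.6 46.4]
start 0
blade+hook 1569 x [28.2 37.5 47. ] y [-11.1   1.5  11.9] z [112.3 115.5 117.8]
hookend 126 x [27.8 46.9 47.1] y [-13.9  -2.2  13.6] z [102.  106.3 109.7]
case 8331 x [-27.9  14.8  28.1] y [-17.6   0.7  18.4] z [130.8 154.7 157.6]
```

View pics/w4c.png

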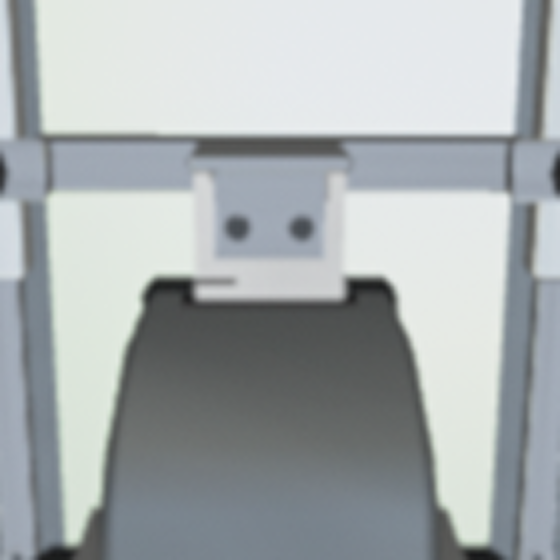

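Knife bar spans local x 29.4–39; hook inner face is at about 45 and nose at about 28. To straddle the bar the inner face should be near 42.5, so I shift back 2.2 mm and lower to just above.

Emit:
play_rows --deltas '[[[-0.0023, -0.0004, -0.02], 0], [[-0.0023, -0.0004, -0.045], 0], [[-0.0023, -0.0004, -0.06], 0], [[-0.0023, -0.0004, -0.06], 0], [[-0.0023, -0.0004, -0.06], 0]]'

```text
time: 8.35
tool_pos: [0.558, -0.0212, 0.0564]
tool_rot: [0.0, 0.997, -0.08, 0.001]
contact_force: [0.1, -0.3, -2.9]
gripper_width: 0.394
```

```bash
python3 - <<'E'
from loc import *
pose()
P=camera_params("wrist")
im,d=grab_frame("wrist")
cv2.imwrite("pics/w5.png",im); np.savez("w5.npz",im=im,d=d,T=P['world_from_camera'])
im=im[80:240,180:340]; cv2.imwrite("pics/w5c.png",cv2.resize(im,None,fx=3.5,fy=3.5,interpolation=cv2.INTER_CUBIC))
E
python3 m.py w5 0.039
```

```text
t 8.35 tcp [ 0.558  -0.0212  0.0564] yaw -0.1601 local mm [-8.4 -0.9] f [ 0.1 -0.3 -2.9] g 0.394
knife 1735 x [29.5 34.4 39.1] y [-45.3 -16.   45.1] z [27.4 29.  31.6]
rod 2403 x [71.6 75.7 80.3] y [-47.4  16.   47.4] z [41.2 44.6 46.5]
start 0
blade+hook 1520 x [27.6 37.  46.3] y [-11.1  -0.3  10.8] z [53.6 57.  58.6]
hookend 1174 x [27.3 75.2 80.2] y [-13.8   0.2  13.7] z [41.2 44.8 49.4]
case 8365 x [-28.8  14.1  27.6] y [-18.4   0.1  18.2] z [71.4 95.9 98.7]
```

View pics/w5c.png

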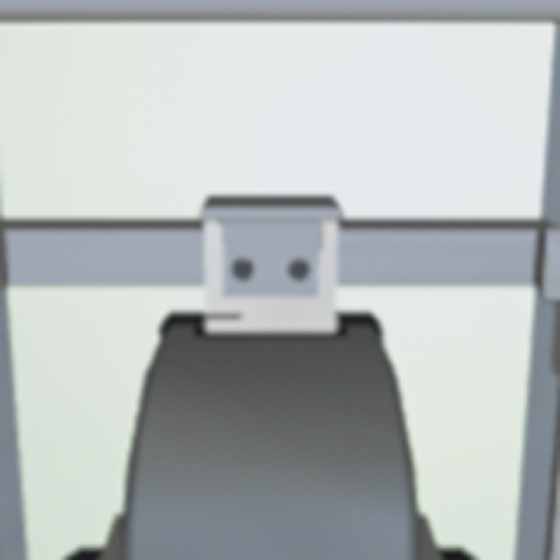

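Emit:
play_rows --deltas '[[[-0.0015, 0.0003, 0], 0], [[-0.0015, 0.0003, -0.005], 0], [[-0.0015, 0.0003, -0.01], 0], [[-0.0015, 0.0003, -0.01], 0]]'

```text
time: 8.9
tool_pos: [0.5552, -0.0208, 0.045]
tool_rot: [-0.0, 0.997, -0.08, -0.001]
contact_force: [-0.8, -0.1, -4.4]
gripper_width: 0.394
```

```bash
python3 - <<'E'
from loc import *
pose()
P=camera_params("wrist")
im,d=grab_frame("wrist")
np.savez("w6.npz",im=im,d=d,T=P['world_from_camera'])
E
python3 m.py w6 0.029
```

```text
t 8.9 tcp [ 0.5552 -0.0208  0.045 ] yaw -0.1602 local mm [-11.1  -1. ] f [-0.8 -0.1 -4.4] g 0.394
knife 1990 x [29.5 34.6 39.1] y [-45.3  16.1  45. ] z [27.5 29.  32.3]
rod 2758 x [71.8 75.8 80. ] y [-47.3  16.1  47.4] z [41.9 44.7 46.3]
start 0
blade+hook 2773 x [24.8 42.  80. ] y [-13.4   0.1  13.5] z [42.  45.1 47.4]
hookend 246 x [24.3 35.4 71.9] y [-13.8   1.7  13.9] z [29.  32.3 40.8]
case 8498 x [-31.2  10.8  24.5] y [-18.5   0.   18.2] z [61.1 84.6 87.6]
```

Emit:
play_rows --deltas '[[[0.001, -0.0002, 0], 0], [[0.001, -0.0002, -0.004], 0], [[0.001, -0.0002, -0.007], 0], [[0.001, -0.0002, -0.007], 0], [[0.001, -0.0002, -0.007], 0]]'

```text
time: 9.57
tool_pos: [0.5569, -0.0211, 0.0388]
tool_rot: [-0.0, 0.997, -0.08, -0.0]
contact_force: [-0.5, 0.4, -3.2]
gripper_width: 0.393
```

```bash
python3 - <<'E'
from loc import *
pose()
P=camera_params("wrist")
im,d=grab_frame("wrist")
np.savez("w7.npz",im=im,d=d,T=P['world_from_camera'])
cv2.imwrite("pics/w7.png",im)
im=im[60:220,180:340]; cv2.imwrite("pics/w7c.png",cv2.resize(im,None,fx=3.5,fy=3.5,interpolation=cv2.INTER_CUBIC))
E
python3 m.py w7 0.022
```

```text
t 9.575 tcp [ 0.5569 -0.0211  0.0388] yaw -0.1603 local mm [-9.5 -1. ] f [-0.5  0.4 -3.2] g 0.393
knife 2263 x [28.  34.4 39.1] y [-45.4 -16.1  45. ] z [25.6 29.  32.2]
rod 3010 x [71.8 75.7 80.2] y [-47.2  16.   47.3] z [41.7 44.7 46.4]
start 78 x [-74.8 -71.6 -68.3] y [-30.   -0.1  29.7] z [18.6 20.  21. ]
blade+hook 1595 x [26.4 36.1 71.8] y [-11.4   0.1  11.5] z [35.8 39.3 41.6]
hookend 409 x [26.1 35.1 45.3] y [-13.9   1.2  13.9] z [25.2 28.9 32.7]
case 8486 x [-29.7  12.7  26.4] y [-18.5   0.   18.2] z [54.2 78.4 81.3]
```

View pics/w7c.png

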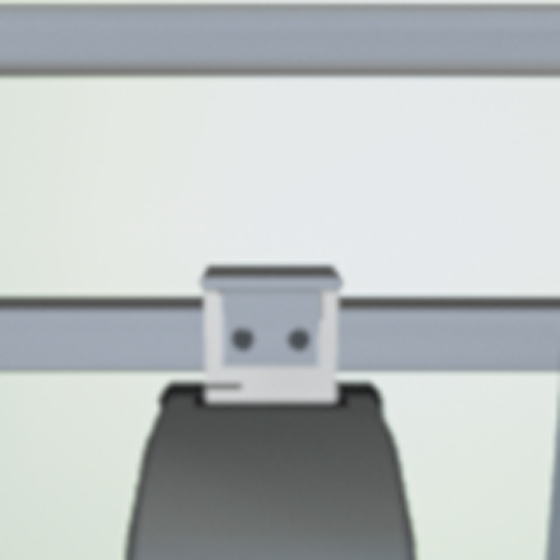

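Emit:
play_rows --deltas '[[[-0.002, 0.0003, -0.001], 0], [[-0.004, 0.0006, -0.001], 0], [[-0.006, 0.0009, -0.001], 0], [[-0.008, 0.0013, -0.001], 0], [[-0.01, 0.0016, -0.001], 0]]'

```text
time: 10.25
tool_pos: [0.5471, -0.0195, 0.038]
tool_rot: [0.0, 0.997, -0.08, 0.0]
contact_force: [2.5, -0.3, -4.4]
gripper_width: 0.395
```

```bash
python3 - <<'E'
from loc import *
pose()
P=camera_params("wrist")
im,d=grab_frame("wrist")
np.savez("w8.npz",im=im,d=d,T=P['world_from_camera'])
cv2.imwrite("pics/w8.png",im)
im=im[60:220,180:340]; cv2.imwrite("pics/w8c.png",cv2.resize(im,None,fx=3.5,fy=3.5,interpolation=cv2.INTER_CUBIC))
E
python3 m.py w8 0.022
```

```text
t 10.25 tcp [ 0.5471 -0.0195  0.038 ] yaw -0.1602 local mm [-19.4  -1.1] f [ 2.5 -0.3 -4.4] g 0.395
knife 2333 x [20.6 34.1 39.1] y [-45.3 -16.4  44.5] z [27.5 29.  32.1]
rod 3242 x [71.8 75.6 80.2] y [-47.4  16.1  47.6] z [41.8 44.6 46.4]
start 0
blade+hook 2044 x [16.6 28.8 71.9] y [-11.7  -0.5  10.6] z [36.7 38.5 41.6]
hookend 424 x [16.2 34.1 41.1] y [-13.7   3.9  13.8] z [23.1 28.8 33.7]
case 8506 x [-39.8   2.5  16.3] y [-18.5  -0.   18.1] z [54.  77.7 80.7]
```

View pics/w8c.png

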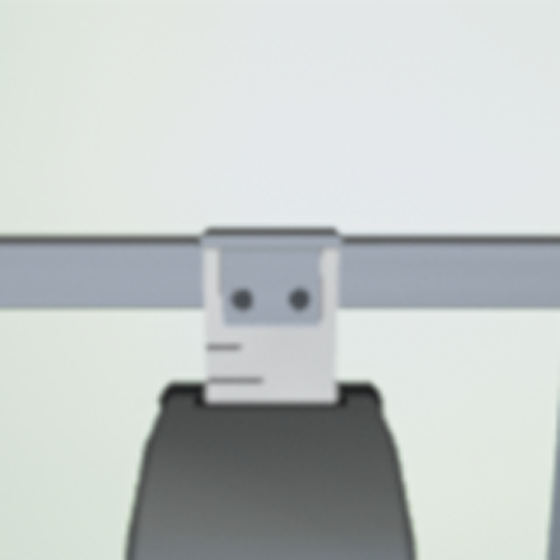

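Emit:
play_rows --deltas '[[[-0.004, 0.0007, 0], 0], [[-0.01, 0.0016, 0], 0], [[-0.016, 0.0026, 0], 0], [[-0.022, 0.0036, 0], 0], [[-0.028, 0.0046, 0], 0]]'

```text
time: 10.92
tool_pos: [0.5186, -0.0149, 0.038]
tool_rot: [0.0, 0.997, -0.08, 0.0]
contact_force: [3.1, -0.8, -2.8]
gripper_width: 0.389
```

Emit:
play_rows --deltas '[[[-0.006, 0.001, 0], 0], [[-0.012, 0.002, 0], 0], [[-0.018, 0.0029, 0], 0], [[-0.024, 0.0039, 0], 0], [[-0.03, 0.0049, 0], 0]]'

```text
time: 11.55
tool_pos: [0.4886, -0.01, 0.0379]
tool_rot: [0.0, 0.997, -0.08, 0.0]
contact_force: [3.9, -1.1, -2.5]
gripper_width: 0.388
```

```bash
python3 - <<'E'
from loc import *
pose()
P=camera_params("wrist")
im,d=grab_frame("wrist")
np.savez("w9.npz",im=im,d=d,T=P['world_from_camera'])
cv2.imwrite("pics/w9.png",im)
E
python3 m.py w9 0.022
```

```text
t 11.55 tcp [ 0.4886 -0.01    0.0379] yaw -0.1603 local mm [-78.7  -1. ] f [ 3.9 -1.1 -2.5] g 0.388
knife 3279 x [29.1 33.7 38.9] y [-45.8 -16.4  44.9] z [25.9 28.9 31.9]
rod 0
start 1166 x [-74.6 -69.2 -64.8] y [-45.5  24.   45.6] z [17.9 19.9 21.4]
blade+hook 3700 x [ 0.2 19.  35.6] y [-9.6 -0.4  9.1] z [36.6 38.  39.8]
hookend 431 x [29.1 33.4 38.9] y [-14.   10.3  13.9] z [23.3 28.8 30.3]
case 8490 x [-98.8 -56.7 -43. ] y [-18.5   0.   18.2] z [54.1 77.7 80.6]
```

View pics/w9.png

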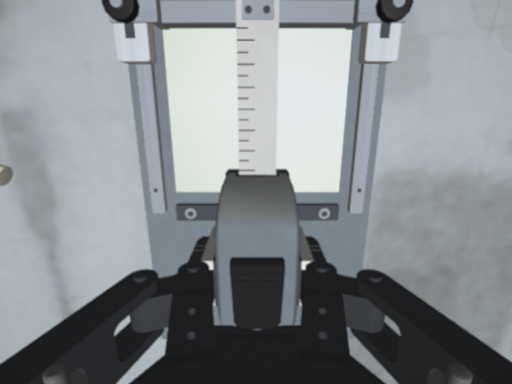

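Emit:
play_rows --deltas '[[[-0.007, 0.0011, 0], 0], [[-0.014, 0.0023, 0], 0], [[-0.021, 0.0034, 0], 0], [[-0.028, 0.0046, 0], 0], [[-0.0345, 0.0056, 0], 0]]'

```text
time: 12.22
tool_pos: [0.454, -0.0043, 0.0379]
tool_rot: [-0.0, 0.997, -0.08, 0.0]
contact_force: [2.8, -1.1, -2.9]
gripper_width: 0.394
```

Emit:
play_rows --deltas '[[[0, 0, 0], 0]]'

```text
time: 12.35
tool_pos: [0.4541, -0.0043, 0.0379]
tool_rot: [0.0, 0.997, -0.08, 0.0]
contact_force: [3.8, -0.9, -3.1]
gripper_width: 0.391
```

```bash
python3 - <<'E'
from loc import *
pose()
P=camera_params("wrist")
im,d=grab_frame("wrist")
np.savez("w10.npz",im=im,d=d,T=P['world_from_camera'])
cv2.imwrite("pics/w10.png",im)
im=im[130:250,170:350]; cv2.imwrite("pics/w10c.png",cv2.resize(im,None,fx=4,fy=4,interpolation=cv2.INTER_CUBIC))
E
python3 m.py w10 0.022
```

```text
t 12.35 tcp [ 0.4541 -0.0043  0.0379] yaw -0.1602 local mm [-113.6   -1. ] f [ 3.8 -0.9 -3.1] g 0.391
knife 0
rod 0
start 1677 x [-75.7 -70.4 -65.6] y [-45.5 -20.1  45.5] z [18.5 20.1 21.6]
blade+hook 137 x [0.  0.6 1.4] y [-9.5 -0.4  9.1] z [36.2 37.6 38.9]
hookend 0
case 8209 x [-128.3  -91.1  -78. ] y [-18.5   0.   18.2] z [54.  77.6 80.4]
```

View pics/w10c.png

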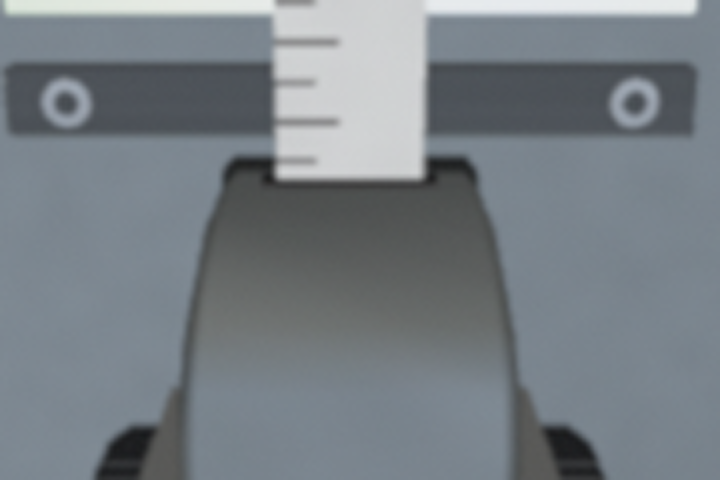

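Emit:
play_rows --deltas '[[[0, 0, -0.002], 0], [[0, 0, -0.004], 0], [[0, 0, -0.005], 0], [[0, 0, -0.0055], 0]]'

```text
time: 12.9
tool_pos: [0.4547, -0.0044, 0.0324]
tool_rot: [-0.0, 0.997, -0.08, 0.0]
contact_force: [3.8, -0.3, -2.0]
gripper_width: 0.391
```

Emit:
play_rows --deltas '[[[0, 0, -0.0005], 0], [[0, 0, -0.001], 0]]'

```text
time: 13.15
tool_pos: [0.4545, -0.0043, 0.0313]
tool_rot: [-0.0, 0.997, -0.08, 0.0]
contact_force: [3.6, -0.5, 1.3]
gripper_width: 0.39
```

Emit:
play_rows --deltas '[[[0.0005, -0.0001, 0], 0], [[0.001, -0.0002, 0], 0], [[0.0014, -0.0002, 0], 0]]'

```text
time: 13.52
tool_pos: [0.4558, -0.0046, 0.0313]
tool_rot: [-0.0, 0.997, -0.08, -0.0]
contact_force: [3.3, -1.2, -1.3]
gripper_width: 0.391
```

Emit:
play_rows --deltas '[[[0.0004, -0.0001, 0], 0], [[0.0004, -0.0001, 0], 0]]'

```text
time: 13.78
tool_pos: [0.4562, -0.0047, 0.0314]
tool_rot: [-0.0, 0.997, -0.08, 0.0]
contact_force: [2.9, 0.1, 0.4]
gripper_width: 0.391
```

```bash
python3 - <<'E'
from loc import *
pose()
P=camera_params("wrist")
im,d=grab_frame("wrist")
np.savez("w11.npz",im=im,d=d,T=P['world_from_camera'])
im=im[130:250,170:350]; cv2.imwrite("pics/w11c.png",cv2.resize(im,None,fx=4,fy=4,interpolation=cv2.INTER_CUBIC))
E
python3 m.py w11 0.015
```

```text
t 13.775 tcp [ 0.4562 -0.0047  0.0314] yaw -0.1602 local mm [-111.4   -1. ] f [2.9 0.1 0.4] g 0.391
knife 0
rod 0
start 1780 x [-75.4 -70.3 -65.6] y [-45.5 -20.1  45.5] z [18.  20.1 21.5]
blade+hook 377 x [0.  1.7 3.4] y [-9.5  0.1  9.2] z [30.  31.4 33. ]
hookend 163 x [0.1 4.  7.9] y [-13.9 -11.   13.8] z [15.  15.5 16.7]
case 8322 x [-128.1  -89.   -75.6] y [-18.5   0.   18.2] z [47.1 71.1 74. ]
```

View pics/w11c.png

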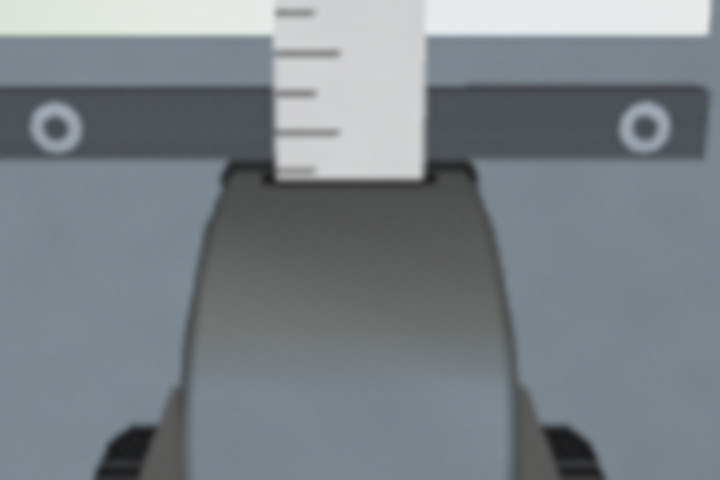

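Emit:
play_rows --deltas '[[[0.0004, -0.0001, 0], 0], [[0.0008, -0.0001, 0], 0], [[0.0008, -0.0001, 0], 0]]'

```text
time: 14.2
tool_pos: [0.4563, -0.0047, 0.0313]
tool_rot: [-0.0, 0.997, -0.08, -0.001]
contact_force: [-2.2, -0.1, 4.6]
gripper_width: 0.391
```

Emit:
play_rows --deltas '[[[0, 0, 0], 0], [[0, 0, 0], 0], [[0, 0, 0], 0]]'

```text
time: 14.58
tool_pos: [0.4563, -0.0047, 0.0313]
tool_rot: [-0.0, 0.997, -0.08, -0.001]
contact_force: [-4.0, 0.3, 4.7]
gripper_width: 0.384
```

Emit:
play_rows --deltas '[[[-0.0003, 0, 0], 0], [[-0.0003, 0, 0], 0]]'

```text
time: 14.82
tool_pos: [0.4563, -0.0047, 0.0313]
tool_rot: [-0.0, 0.997, -0.08, -0.0]
contact_force: [-3.4, 0.1, 4.5]
gripper_width: 0.391
```

Emit:
play_rows --deltas '[[[0, 0, 0], 0], [[0, 0, 0], 0], [[0, 0, 0], 0], [[0, 0, 0], 0]]' --grip 0.4

```text
time: 15.32
tool_pos: [0.4566, -0.0048, 0.0312]
tool_rot: [0.0, 0.997, -0.08, -0.0]
contact_force: [0.4, 0.2, -0.1]
gripper_width: 0.701
```

```bash
python3 - <<'E'
from loc import *
pose()
P=camera_params("wrist")
im,d=grab_frame("wrist")
np.savez("w12.npz",im=im,d=d,T=P['world_from_camera'])
cv2.imwrite("pics/w12.png",im)
E
python3 m.py w12 0.015
```

```text
t 15.325 tcp [ 0.4566 -0.0048  0.0312] yaw -0.1602 local mm [-111.    -1.1] f [ 0.4  0.2 -0.1] g 0.701
knife 0
rod 0
start 1798 x [-75.6 -70.3 -65.6] y [-45.5  -0.   45.4] z [18.4 20.1 21.5]
blade+hook 434 x [0.1 1.8 3.9] y [-9.6 -0.4  9.2] z [29.6 31.1 32.6]
hookend 152 x [0.1 3.7 8.2] y [-13.9  10.7  13.8] z [15.  15.6 17.1]
case 7869 x [-128.3  -87.9  -75.5] y [-16.9  -0.   16.5] z [47.  71.2 73.8]
```

View pics/w12.png

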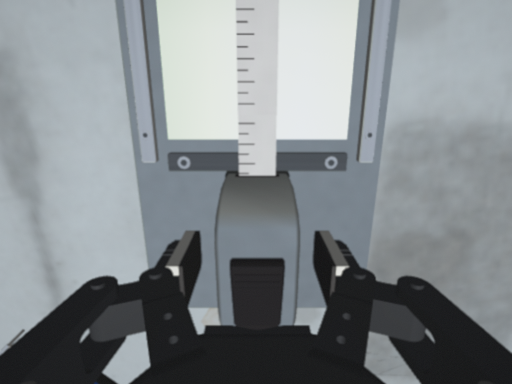

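Emit:
play_rows --deltas '[[[0, 0, 0.01], 0], [[0, 0, 0.03], 0], [[0, 0, 0.06], 0], [[0, 0, 0.09], 0], [[0, 0, 0.12], 0]]'

```text
time: 16.0
tool_pos: [0.4568, -0.0048, 0.1532]
tool_rot: [0.0, 0.997, -0.08, 0.001]
contact_force: [0.1, -0.5, 0.2]
gripper_width: 0.699
```

Emit:
play_rows --deltas '[[[0, 0, 0], 0], [[0, 0, 0], 0], [[0, 0, 0], 0], [[0, 0, 0], 0], [[0, 0, 0], 0]]' --grip -1

```text
time: 16.62
tool_pos: [0.4564, -0.0047, 0.1507]
tool_rot: [-0.0, 0.997, -0.08, -0.001]
contact_force: [-0.3, -0.6, 0.3]
gripper_width: 0.001
```

```bash
python3 - <<'E'
from loc import *
pose()
P=camera_params("wrist")
im,d=grab_frame("wrist")
np.savez("w13.npz",im=im,d=d,T=P['world_from_camera'])
cv2.imwrite("pics/w13.png",im)
E
python3 m.py w13 0.015
cat >> m.py <<'E'
print('lever')
rng('lev',(Z>.074)&(Z<.1)&(ay<19)&(x<-60)&(x>-160))
for xx in range(-150,-80,3):
    rng(str(xx),(Z>.05)&(Z<.1)&(abs(x-xx)<1.5)&(ay<5))
E
python3 m.py w13 0.015 | sed -n '/lever/,$p'
```

```text
t 16.625 tcp [ 0.4564 -0.0047  0.1507] yaw -0.1602 local mm [-111.3   -1. ] f [-0.3 -0.6  0.3] g 0.001
knife 1076 x [29.2 33.6 39.3] y [-45.5 -16.8  44.3] z [25.9 28.8 31.2]
rod 0
start 616 x [-75.4 -70.5 -65.9] y [-45.7 -20.4  45.4] z [18.6 20.1 21.7]
blade+hook 1403 x [ 0.4 22.5 38.7] y [-13.3   0.2  13.2] z [28.  31.3 33.2]
hookend 240 x [ 0.2 15.5 29.7] y [-13.9 -10.2  13.6] z [15.  15.7 25.7]
case 1862 x [-129.4  -89.7  -76.1] y [-16.8  -0.6  16.5] z [46.9 71.5 74.2]
lever
lev 1131 x [-130.5 -107.2  -90.1] y [-11.2  -0.5   9.3] z [74.2 84.  88.8]
-150 0
-147 0
-144 0
-141 22 x [-142.4 -141.1 -139.7] y [-4.9 -0.6  4.4] z [63.  64.2 66. ]
-138 30 x [-139.3 -137.8 -136.5] y [-4.9 -0.2  4.5] z [65.7 67.1 68.4]
-135 28 x [-136.4 -134.9 -133.5] y [-4.8  0.3  4.5] z [68.1 69.2 70.5]
-132 13 x [-133.2 -131.2 -130.7] y [-4.6 -0.6  4.3] z [71.3 73.9 75. ]
-129 35 x [-130.2 -128.8 -127.8] y [-4.7 -0.6  4.3] z [74.1 75.2 76.5]
-126 25 x [-127.5 -126.6 -124.7] y [-4.6  0.2  4.3] z [74.5 76.6 78.9]
-123 36 x [-124.3 -122.8 -121.6] y [-4.6 -0.2  4.7] z [78.  79.5 80.4]
-120 39 x [-121.5 -120. 
[... 244 characters left out ...]
81.9 83.  84. ]
-108 40 x [-109.3 -107.8 -106.6] y [-4.4  0.2  4.8] z [82.7 84.1 85.1]
-105 46 x [-106.3 -105.  -103.6] y [-4.3  0.2  4.8] z [84.  84.9 86. ]
-102 43 x [-103.4 -101.7 -100.5] y [-4.3  0.2  4.8] z [84.8 85.9 87.1]
-99 44 x [-100.   -99.   -97.6] y [-4.7  0.2  4.7] z [85.7 87.1 88.2]
-96 52 x [-97.5 -95.8 -94.5] y [-5.   0.2  4.7] z [86.5 87.6 89. ]
-93 79 x [-94.4 -92.5 -91.6] y [-5.   0.2  4.9] z [72.  88.  89.2]
-90 95 x [-91.5 -90.3 -88.6] y [-5.   0.2  5. ] z [71.4 73.  87.9]
-87 53 x [-88.2 -86.8 -85.6] y [-4.5  0.2  5. ] z [69.1 70.7 72.1]
-84 57 x [-85.5 -84.1 -82.5] y [-4.6  0.2  4.6] z [65.1 67.7 70. ]
-81 66 x [-82.5 -80.9 -79.6] y [-4.7 -0.2  4.4] z [55.9 62.3 67.1]
```

View pics/w13.png

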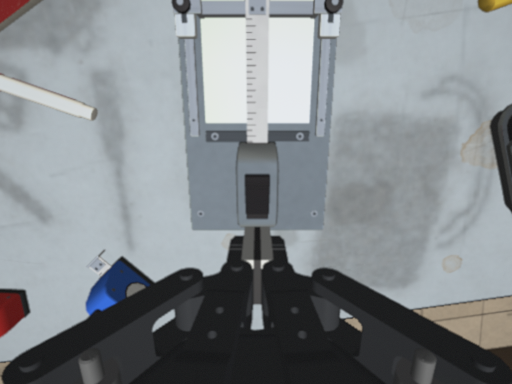

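The released tape stands square with its nose at the bar (-76.1 against -75.4 in the depth data), and the lever pad is at local x of about -98, z of about 0.087. The fingers are shut, so I go above the pad.

Emit:
play_rows --deltas '[[[0.007, -0.0011, -0.01], 0], [[0.0136, -0.0022, -0.03], 0], [[0.0136, -0.0022, -0.047], 0], [[0.0136, -0.0022, -0.057], 0], [[0.0136, -0.0022, -0.057], 0]]'

```text
time: 17.3
tool_pos: [0.4694, -0.0068, 0.0931]
tool_rot: [-0.0, 0.997, -0.08, -0.001]
contact_force: [0.1, -0.2, -0.5]
gripper_width: -0.001
```

Emit:
play_rows --deltas '[[[0, 0, -0.001], 0], [[0, 0, -0.002], 0], [[0, 0, -0.003], 0], [[0, 0, -0.004], 0]]'

```text
time: 17.8
tool_pos: [0.4705, -0.007, 0.0905]
tool_rot: [0.0, 0.997, -0.08, 0.0]
contact_force: [-0.9, -0.8, 0.6]
gripper_width: -0.002
```

Emit:
play_rows --deltas '[[[0, 0, -0.001], 0], [[0, 0, -0.002], 0], [[0, 0, -0.003], 0], [[0, 0, -0.004], 0]]'

```text
time: 18.3
tool_pos: [0.4709, -0.0071, 0.0869]
tool_rot: [0.0, 0.997, -0.08, 0.001]
contact_force: [1.1, -0.9, 2.9]
gripper_width: -0.006
```

Emit:
play_rows --deltas '[[[0, 0, -0.001], 0], [[0, 0, -0.002], 0], [[0, 0, -0.003], 0]]'

```text
time: 18.68
tool_pos: [0.471, -0.0071, 0.0839]
tool_rot: [0.0, 0.997, -0.08, 0.001]
contact_force: [2.3, -0.1, 3.6]
gripper_width: -0.001
```

Emit:
play_rows --deltas '[[[0, 0, -0.001], 0], [[0, 0, -0.002], 0], [[0, 0, -0.002], 0]]'

```text
time: 19.05
tool_pos: [0.4702, -0.007, 0.0812]
tool_rot: [-0.0, 0.997, -0.08, -0.0]
contact_force: [2.5, 0.1, 2.8]
gripper_width: -0.005
```

Emit:
play_rows --deltas '[[[0, 0, -0.0007], 0], [[0, 0, -0.0014], 0], [[0, 0, -0.0014], 0]]'

```text
time: 19.42
tool_pos: [0.4704, -0.007, 0.08]
tool_rot: [0.0, 0.997, -0.08, 0.0]
contact_force: [2.9, -1.0, 4.1]
gripper_width: -0.002
```

Emit:
play_rows --deltas '[[[0, 0, -0.0005], 0], [[0, 0, -0.0005], 0]]'

```text
time: 19.68
tool_pos: [0.4705, -0.007, 0.0799]
tool_rot: [0.0, 0.997, -0.08, 0.0]
contact_force: [1.0, 0.3, 6.8]
gripper_width: 0.002
```

Emit:
play_rows --deltas '[[[0, 0, -0.0005], 0], [[0, 0, -0.0005], 0]]'

```text
time: 19.92
tool_pos: [0.4705, -0.007, 0.0798]
tool_rot: [0.0, 0.997, -0.08, -0.0]
contact_force: [0.5, -0.1, 8.9]
gripper_width: 0.003
```

Emit:
play_rows --deltas '[[[0, 0, -0.0005], 0], [[0, 0, -0.0007], 0]]'

```text
time: 20.18
tool_pos: [0.4706, -0.007, 0.0797]
tool_rot: [0.0, 0.997, -0.08, -0.0]
contact_force: [-2.1, -0.8, 12.5]
gripper_width: 0.0
```

Emit:
play_rows --deltas '[[[0, 0, 0.001], 0], [[0, 0, 0.005], 0], [[0, 0, 0.02], 0], [[0, 0, 0.05], 0], [[-0.02, 0, 0.09], 0]]'

```text
time: 20.8
tool_pos: [0.4493, -0.0068, 0.1685]
tool_rot: [-0.0, 0.997, -0.08, -0.002]
contact_force: [-0.5, 0.3, 0.3]
gripper_width: 0.002
```

```bash
python3 - <<'E'
from loc import *
pose()
P=camera_params("wrist")
im,d=grab_frame("wrist")
np.savez("w14.npz",im=im,d=d,T=P['world_from_camera'])
cv2.imwrite("pics/w14.png",im)
E
python3 m.py w14 0.015 | grep -v ' 0$'
```

```text
t 20.8 tcp [ 0.4493 -0.0068  0.1685] yaw -0.16 local mm [-118.    -4.2] f [-0.5  0.3  0.3] g 0.002
knife 841 x [29.3 33.  37.6] y [-45.6 -16.6  44.7] z [26.1 28.8 31. ]
start 579 x [-75.8 -70.8 -65.9] y [-45.6  20.1  45.8] z [18.6 20.1 21.8]
blade+hook 1147 x [ 0.1 21.3 36.9] y [-13.2  -0.2  13.1] z [28.2 31.2 33.1]
hookend 218 x [ 0.8 15.7 30.1] y [-14.   -9.9  13.9] z [15.1 15.7 25.9]
case 1574 x [-129.3  -90.2  -76.4] y [-16.8  -0.2  16.6] z [47.7 71.4 74.5]
lever
lev 1079 x [-130.  -107.3  -89.2] y [-12.1  -0.4  11.6] z [74.2 79.2 81. ]
-144 15 x [-144.9 -144.4 -142.6] y [-4.7 -0.   4.5] z [58.9 60.1 62.2]
-141 18 x [-142.3 -140.7 -140.1] y [-4.5 -0.6  4.5] z [62.8 64.6 65.9]
-138 25 x [-139.4 -138.1 -136.6] y [-4.7  0.7  4.4] z [65.5 66.9 67.9]
-135 30 x [-136.5 -135.1 -133.6] y [-4.7 -0.6  4.3] z [68.  69.1 70.4]
-132 11 x [-133.3 -132.9 -132.5] y [-4.6 -0.2  4.2] z [69.  69.8 70.9]
-129 38 x [-130.2 -129.1 -127.6] y [-4.6 -0.3  4.9] z [74.  75.1 76.8]
-126 34 x [-127.4 -126.4 -125.2] y [-4.6  0.6  4.9] z [73.9 75.  76.2]
-123 32 x [-123.8 -122.6 -121.5] y [-4.6  0.1  4.7] z [7
[... 283 characters left out ...]
77.9 79.3 80.7]
-108 41 x [-109.3 -108.1 -106.5] y [-4.6  0.4  4.6] z [78.1 79.2 80.6]
-105 41 x [-106.5 -104.8 -103.7] y [-4.6 -0.4  4.6] z [78.1 79.5 80.5]
-102 39 x [-103.3 -102.1 -100.6] y [-4.6  0.4  4.5] z [78.6 79.4 81. ]
-99 45 x [-100.4  -98.8  -97.7] y [-4.6  0.4  4.5] z [78.8 79.8 81. ]
-96 37 x [-97.2 -96.1 -94.8] y [-4.6 -0.5  4.5] z [78.7 79.9 81. ]
-93 47 x [-94.4 -92.9 -91.7] y [-4.6  0.3  4.4] z [79.  80.3 81.5]
-90 66 x [-91.4 -89.6 -88.6] y [-4.6  0.3  4.7] z [70.7 78.6 80.7]
-87 53 x [-88.4 -86.9 -85.5] y [-4.6 -0.4  4.7] z [68.6 70.8 72.5]
-84 49 x [-85.2 -84.  -82.5] y [-4.6 -0.3  4.8] z [65.2 67.  69.6]
-81 55 x [-81.9 -80.9 -79.6] y [-4.6 -0.3  5. ] z [56.8 61.1 66.4]
```

View pics/w14.png

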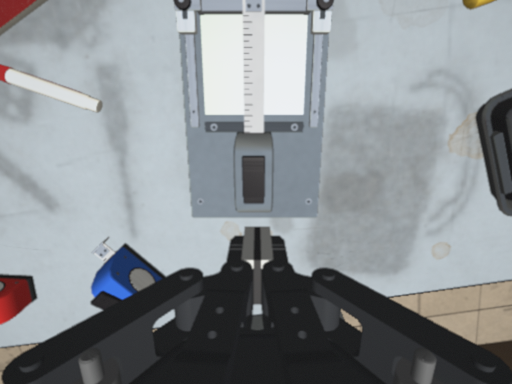

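Emit:
play_rows --deltas '[[[0, 0, 0.02], 0], [[0, 0, 0.02], 0], [[0, 0, 0.02], 0]]'

```text
time: 21.22
tool_pos: [0.4498, -0.0069, 0.1874]
tool_rot: [-0.0, 0.997, -0.08, -0.001]
contact_force: [-0.0, -0.5, 0.6]
gripper_width: 0.003
```

Run:
```python
from loc import *
im,d=grab_frame("top"); np.savez("top1.npz",im=im,d=d,T=camera_params("top")['world_from_camera'])
W=cloud(d,camera_params("top"))
cv2.imwrite("pics/top1.png",cv2.resize(im[110:240,190:420],None,fx=3.4,fy=3.4,interpolation=cv2.INTER_CUBIC))
pose(); print(ticket.job_done())
```

```text
t 21.275 tcp [ 0.4496 -0.0068  0.187 ] yaw -0.1602 local mm [-117.7   -4.2] f [-0.4  0.5  0. ] g -0.002
the job is handed in; nothing more can be done
None
```

View pics/top1.png

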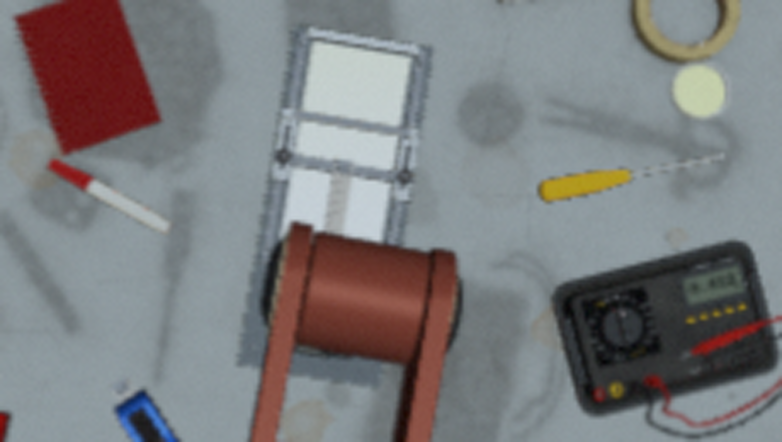

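I took the measurement with the grey tape, locked it, and handed the job in at 21.3 s of the 61 s allowed; no verdict comes back. I hooked the tape over the far side of the knife bar and drew it straight back over the start bar. I then set it down, eased the nose forward until I felt it touch the bar, let go, and pressed the lock lever onto its stop.

**Tape position:** it stands on the bed, clear of the gripper, about on the bar's middle. Depth data puts the nose within 0.6 mm of the start bar's face. Squareness I judged from the gripper's angle, about 1 mrad off the bed, and by eye.

**Blade:** it is out about 97 mm. In the last wrist picture the hook was still on the knife bar.

**Knife frame:** the knife bar's measured position stayed the same, to a few tenths of a millimetre, from before hooking until after I let go of the tape. In the picture after locking it is partly out of frame. Spring force stayed near 4 N, below the 9 N slip limit.

**Lock lever:** pressing stopped at 12.5 N, with the pad 65 mm above the bed, which is its flat position. The lever's surface still showed a slope of about 0.05 rad in the depth data. Measured against its raised slope, it had turned about 0.24 rad, above the 0.21 needed.

**Other things:** the final top picture shows pen and screwdriver where they were, and the arm hides the tape there. I did not measure their positions. The force reading was near zero at hand-in.

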